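# Refit the cover of the jam filler's metering pump

## Task

The blue pump cover has been washed and leans on the white drying stand. Put it back on the open pump housing, red end to red end, so that both pins come up through its holes and it lies flat and fully home on the housing, then let go of it. Do not force it down, and leave the jars and the loose jar lid where they are.

Things in the scene. Friction and masses are not known exactly. Their poses are not given: they have to be found in the camera images.
- housing: Fixed aluminium pump housing, 140 (x) by 190 (y) by 60 mm high. Origin: centre of its underside, z up. Flat top rim at z = 60 mm around an open chamber 70 by 90 mm with two brass rotors. A red 14 mm pin at y = +64 mm and a brass 9 mm pin at y = -64 mm rise 14.5 mm above the rim (tips chamfered 2 mm). See seat for the pins' x. A pipe stub, below the rim, reaches x = 123 mm.
- seat (a point): Centre of the housing's rim plane, 60 mm above its origin, axes as the housing. Both pins stand on one stiff cross slide (holds against about 20 N) that was left anywhere up to 12 mm either side of this centre: both pins are at the same x, between -12 and +12 mm; this is not reported and must be seen or felt.
- red_end (a point): On the housing's rim plane at x = 0, y = +64 mm: the middle of the red pin's slot (not the pin itself). A red strip on the rim marks this +y end.
- cover: Loose blue plate, 110 (x) by 170 (y) by 6 mm, about 0.35 kg. Origin: centre of its underside, z out of the outside face. Through holes on its y axis: 16.5 mm at y = +64 mm (for the red pin; red strip at this end), 12 mm at y = -64 mm (for the brass pin). At the start it lies on the stand, z leaning 0.5 rad from vertical to the stand's -x side. Seated, its underside is on the rim.
- cover_grip (a point): Middle of the cover's black grip bar: upright, 14 mm thick (x), 64 mm long (y), rising from the outside face to z = 42 mm of the cover. This point is 32 mm above the underside, 26 mm above the outside face; axes as the cover. Fingers close along its x.
- cover_red_hole (a point): Centre of the cover's larger hole, at the underside.
- stand: Fixed white drying stand, 130 mm wide (y), 150 mm deep. Origin: centre of its underside. Its board slopes at 0.5 rad, down to the -x side, where a lip stands 6 mm above it and holds the cover's lower edge. Board surface 62 mm above the origin at the middle, about 95 mm at the top edge.
- jar_near: Bystander: filled orange jam jar with black lid, 70 mm diameter, 82 mm high, upright; origin at the centre of its underside.
- jar_far: Bystander: another such jar.
- jar_lid: Bystander: loose black jar lid, 70 mm diameter, 14 mm high, flat on the bench; origin at the centre of its underside.
Not all that is in view belongs to the job. There is more than one size of the cover; the job needs the largest.

How it is judged:
By the outcome, as a careful person would: the job done as asked, in the order asked, and still so for the second after the job is handed in, with the robot touching nothing.
It also fails if it takes over 58 s, if anything falls off the work surface, if the arm or the gripper's body presses on something with over 40 N, if the wrist force passes 120 N, or if a joint passes its speed limit or range.

## Robot

A 6-joint arm with a two-finger parallel gripper is mounted at the origin on the work surface. World frame = base frame: x ahead of the robot, y to its left, z up, the work surface at z = 0. Lengths are in m, angles in rad, forces in N, time in s.
With the tool pointing down it reaches from about 0.425 to 0.95 m from the base axis. Payload 3.5 kg.
Tool frame: the origin (TCP) lies on the mounting face of the last link; the fingertips stand 173 mm ahead of it and the grasp point (between the pads) lies 155 mm ahead of it; z points along the fingers, x is the direction in which the jaws open and shut, and the axes are right-handed (so a half turn about z gives the same grasp; the last joint's range is limited). The gripper opens to 85 mm and grips with 20 to 120 N. Pads are 22 mm wide; open, the fingers measure 114 mm over their backs; the gripper's body (76 mm by 85 mm) begins 54 mm behind the grasp point. The pads swing forward as they close: fully open they stand 13 mm farther back than shut.
Start: joints at [1.007, 0.286, 1.577, -0, 1.279, -0.15], TCP at [0.271, 0.618, 0.405] pointing down, gripper open.
Joint ranges: [-2.77, 2.77], [-0.9, 2.22], [0.21, 2.48], [-1.53, 4.67], [0.24, 2.81], [-2.84, 2.84]. Speed limits (rad/s): [2.79, 2.79, 3.14, 3.14, 3.14, 3.14].

## Interface

Orientations are given as a unit quaternion [x, y, z, w].
In Python, from plant import get_state, read_camera, sign_off gives the robot as it stands.
- The arm moves only by the shell command python3 -m jog 'ROWS' [FORCE]. ROWS is JSON, a list of rows, each an object of numbers: "grip": the closure, from 0 (fully open) to 1 (shut); "x", "y", "z": the shift along the tool's x, y, z in mm; "rx", "ry", "rz": the turn, a rotation vector about the tool's x, y, z in degrees. A call has 1 to 8 rows; each row shifts and turns the commanded pose from where the row before left it, along the tool's axes as they then stand; what a row does not reach is not made up. A row lasts 1/12 s, in which the tool goes at most 41.7 mm and 7.16 degrees, less where a joint would pass 70% of its speed; a pose out of reach is approached as far as the arm can. A call with a gripper value outside its range is refused whole. The fingers move at their own pace and stop on an object; FORCE is the grip in N (left out, the last holds). Time passes only in rows, so rows that do not move let the fingers close. It gives the time, the measured TCP pose, the force and the opening at its end, in the units of the state.
- get_state(): the state, without advancing time (a new reading comes with each control period).
- read_camera(name): name is "scene" or "side" or "wrist"; returns a dict with "frame" (400x640x3 uint8, red, green, blue), "intrinsics" (3x3 intrinsics, pixels), "k1" (the pictures are not rectified: a ray, as slopes to the right and down, at radius r is drawn at 1 + k1 r^2 times it, then the intrinsics apply), "R" (3x3) and "t" (3): a world point X has camera coordinates R X + t. Camera axes: x right, y down, z forward; pixel columns grow to the right and rows downward; lengths in m; the calibration is good to about 2 mm. A picture is of the moment at which its call begins. There is no depth.
- sign_off(): hands the job in, once; it reports no verdict.
The state is a dict: "time": time; "qpos": joint angles; "dq": joint speeds; "joint_efforts": joint torques, N m; "eef_pos": TCP position; "tcp_rot": TCP orientation; "contact_force": force on the tool from outside, world axes, zero at the start; "wrist_torque": the same for the moment, N m; "opening": opening from 0.0 (shut) to 1.0 (fully open).
Only numpy, scipy, OpenCV 4.12 (cv2) and the standard library are available. Lean on these libraries where they do the work, as an engineer would, in place of code of your own. Each camera call takes 0.05 s, during which the arm holds its last target.

## Working session

There is one attempt and no reset: what is moved stays moved. The work goes in short steps, Python scripts to look and compute and a shell command to move; the robot and the scene stay as the last step left them, time stands still between calls to the robot, and variables do not carry over. Pictures are saved under pics/ and viewed, and the job is handed in when it is done.

```bash
ls; mkdir -p pics; cat > h.py <<'E'
import numpy as np,cv2
from plant import get_state, read_camera, sign_off
def snap(n,f):
    c=read_camera(n); cv2.imwrite('pics/'+f,c['frame'][:,:,::-1]); np.savez('pics/'+f+'.npz',**{k:np.array(c[k]) for k in('frame','intrinsics','k1','R','t')}); return c
def ld(f): return dict(np.load('pics/'+f+'.npz'))
def ray(c,u,v):
    K=c['intrinsics'];d=np.array([(u-K[0][2])/K[0][0],(v-K[1][2])/K[1][1]]);s=d.copy()
    for _ in range(30): s=d/(1+float(c['k1'])*(s@s))
    R=np.array(c['R']);return -R.T@np.array(c['t']),R.T@np.array([s[0],s[1],1.])
def onz(c,u,v,z):
    o,d=ray(c,u,v);return o+d*(z-o[2])/d[2]
def proj(c,X):
    p=np.array(c['R'])@np.array(X)+np.array(c['t']);s=p[:2]/p[2];s=s*(1+float(c['k1'])*(s@s));K=c['intrinsics'];return np.array([K[0][0]*s[0]+K[0][2],K[1][1]*s[1]+K[1][2]])
def tri(L):
    A=np.zeros((3,3));b=np.zeros(3)
    for c,u,v in L:
        o,d=ray(c,u,v);d=d/np.linalg.norm(d);P=np.eye(3)-np.outer(d,d);A+=P;b+=P@o
    X=np.linalg.solve(A,b);return X,[np.round(proj(c,X)-[u,v],1) for c,u,v in L]
E
python3 - <<'E'
from h import *
np.set_printoptions(precision=4,suppress=True)
print(get_state())
for n in('scene','side','wrist'):
    c=snap(n,n+'0.png');print(n,c['intrinsics'],c['k1'],-np.array(c['R']).T@c['t'],c['R'])
E
```

```text
pics
{'time': 0.0, 'qpos': array([ 1.007 ,  0.2872,  1.5782,  0.    ,  1.2786, -0.15  ]), 'dq': array([-0.001 , -0.0005, -0.0007, -0.    , -0.0008,  0.001 ]), 'joint_efforts': array([  0.0001, -40.5983, -29.2619,  -0.0001,   0.0058,   0.    ]), 'eef_pos': array([0.2713, 0.6178, 0.4033]), 'tcp_rot': array([ 0.8373,  0.5467, -0.0011,  0.0005]), 'contact_force': array([-0.0477,  0.0831,  0.7675]), 'wrist_torque': array([-0.0467, -0.0301, -0.0196]), 'opening': 1.003713259946555}
scene [[450.7998   0.     319.1811]
 [  0.     450.7998 199.3092]
 [  0.       0.       1.    ]] 0.012392524299977718 [1.0681 0.7561 0.6816] [[-0.7931  0.6086  0.0226]
 [ 0.3387  0.4716 -0.8142]
 [-0.5062 -0.6381 -0.5802]]
side [[461.3527   0.     331.4356]
 [  0.     461.3527 199.9315]
 [  0.       0.       1.    ]] 0.03414853829431697 [ 0.2303 -0.6362  0.828 ] [[ 0.9273 -0.3742 -0.0062]
 [-0.257  -0.6248 -0.7373]
 [ 0.272   0.6853 -0.6756]]
wrist [[293.7628   0.     316.7326]
 [  0.     293.7628 200.5554]
 [  0.       0.       1.    ]] -0.04614622021201342 [0.1957 0.6503 0.3732] [[ 0.4019  0.9157 -0.0021]
 [ 0.8674 -0.3799  0.3213]
 [ 0.2934 -0.131  -0.947 ]]
```

View pics/scene0.png

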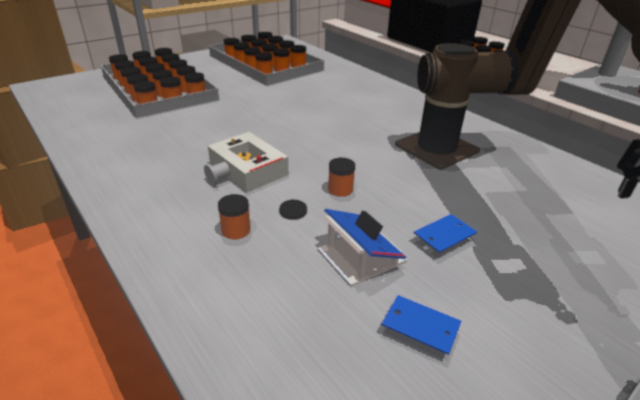

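View pics/side0.png

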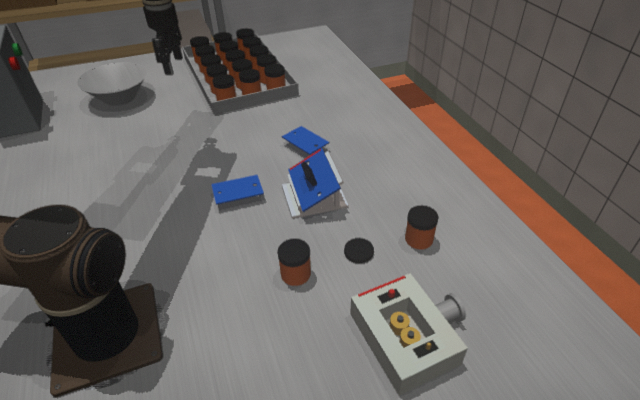

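View pics/wrist0.png

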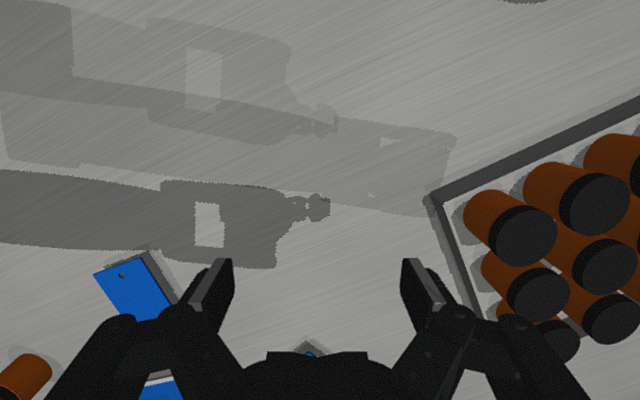

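The cover leans on the stand at about scene (365,240) and side (315,182). The housing is at scene (248,160) and side (408,330), and the jars and lid stand between the two. I'll zoom in for corner pixels.

```bash
python3 - <<'E'
from h import *
def crop(f,x,y,w,h,s,o):
    i=cv2.imread('pics/'+f)[y:y+h,x:x+w];cv2.imwrite('pics/'+o,cv2.resize(i,None,fx=s,fy=s,interpolation=cv2.INTER_CUBIC))
crop('scene0.png',195,120,100,75,8,'z_sh.png')
crop('side0.png',340,265,133,100,6,'z_dh.png')
crop('scene0.png',310,195,100,75,8,'z_sc.png')
crop('side0.png',270,140,100,75,8,'z_dc.png')
E
```

```text
(no output)
```

View pics/z_sh.png

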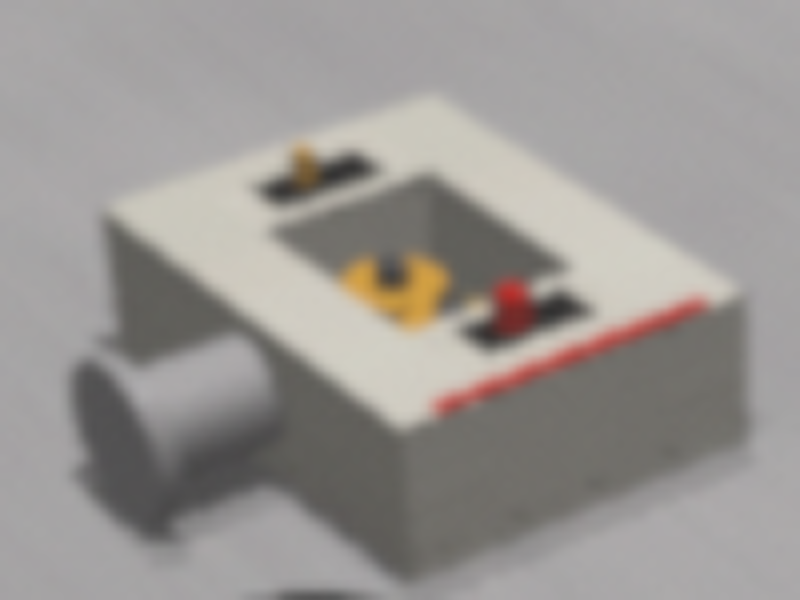

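View pics/z_dh.png

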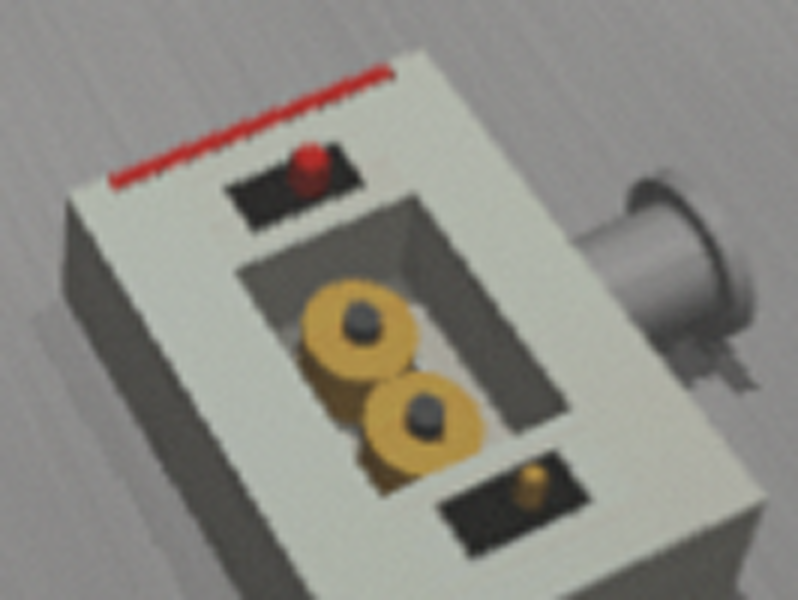

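View pics/z_sc.png

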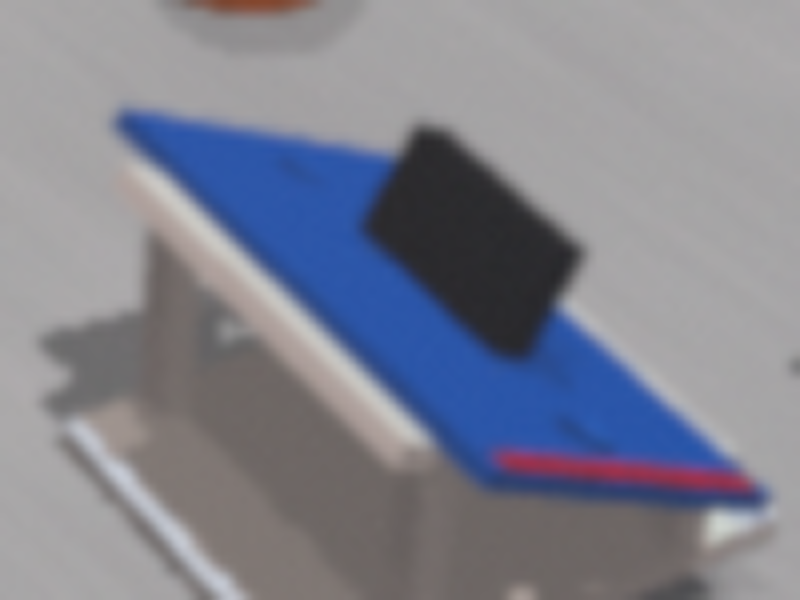

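View pics/z_dc.png

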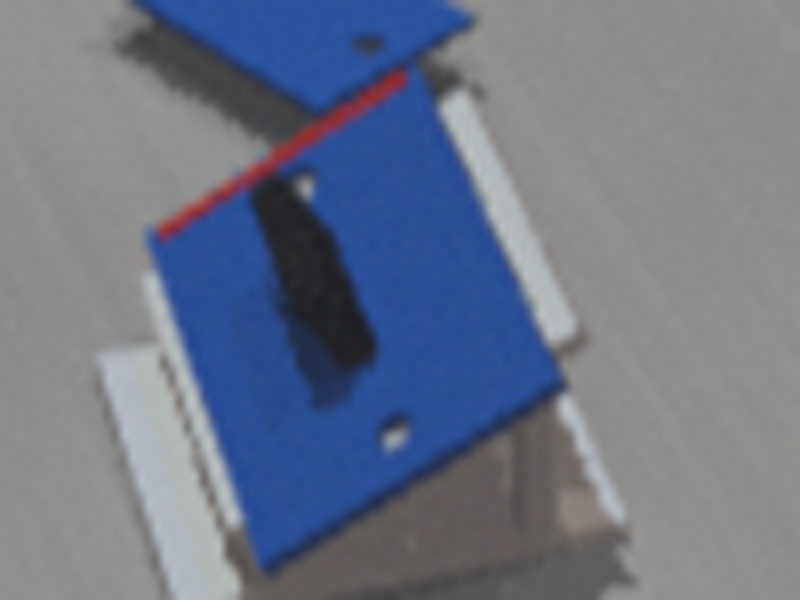

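```bash
cat > m.py <<'E'
from h import *
from scipy.spatial.transform import Rotation as Ro
np.set_printoptions(precision=4,suppress=True)
S=ld('scene0.png');D=ld('side0.png')
def px(x0,y0,s): return lambda X,Y:((X+.5)/s-.5+x0,(Y+.5)/s-.5+y0)
sh=px(195,120,8);dh=px(340,265,6);sc=px(310,195,8);dc=px(270,140,8)
def T(n,a=None,b=None):
    L=([(S,*a)] if a else [])+([(D,*b)] if b else []);X,r=tri(L);print(n,X,*r);return X
def fit(P,Q): # Q=R P + t
    P=np.array(P);Q=np.array(Q);r,e=Ro.align_vectors(Q-Q.mean(0),P-P.mean(0));t=Q.mean(0)-r.apply(P.mean(0));print('res mm',np.round(1e3*(r.apply(P)+t-Q),1).tolist());return r,t
E
cat > m1.py <<'E'
from m import *
pp=T('h++',sh(405,432),dh(424,50));mp=T('h-+',sh(742,292),dh(70,198));pm=T('h+-',sh(105,208),dh(765,498))
mm=onz(S,*sh(435,95),.06);print(mm)
red=T('red',sh(513,285),dh(311,153));br=T('brass',sh(303,147),dh(533,472))
r,t=fit([[.07,.095,.06],[-.07,.095,.06],[.07,-.095,.06],[-.07,-.095,.06]],[pp,mp,pm,mm])
print('housing',t,r.as_euler('ZYX',degrees=True)); yaw=r.as_euler('ZYX')[0]
for p in(red,br): print('pin in housing',r.inv().apply(p-t))
# lstsq restricted to yaw: use z=.06 plane rays
a=T('c++',sc(487,475),dc(412,70));b=T('c-+',sc(768,492),dc(152,233));c=T('c+-',sc(122,110),dc(565,382))
e=onz  # unused
print('sizes',np.linalg.norm(a-b),np.linalg.norm(a-c))
r2,t2=fit([[.055,.085,.006],[-.055,.085,.006],[.055,-.085,.006]],[a,b,c])
print('cover',t2,r2.as_euler('ZYX',degrees=True),'\n',r2.as_matrix())
print('grip',r2.apply([0,0,.032])+t2)
print(proj(D,r2.apply([-.055,-.085,.006])+t2),dc(265,565))
for yy in(.032,-.032):
  for xx in(.007,-.007):
    X=r2.apply([xx,yy,.042])+t2;print('bartop',xx,yy,(proj(S,X)-[310,195])*8,(proj(D,X)-[270,140])*8)
E
python3 m1.py
```

```text
h++ [ 0.6091 -0.1296  0.0588] [0.4 0. ] [0.5 0. ]
h-+ [ 0.4699 -0.1407  0.0592] [ 0.7 -0.1] [1.  0.2]
h+- [ 0.6206 -0.3186  0.059 ] [0.5 0.1] [0.8 0. ]
[ 0.4836 -0.3274  0.06  ]
red [ 0.5457 -0.1647  0.0756] [ 0.6 -0. ] [0.8 0.1]
brass [ 0.5542 -0.2925  0.0744] [0.8 0.1] [1.2 0.1]
res mm [[0.0, 0.1, -0.2], [-0.5, 1.6, 0.2], [1.6, -0.4, 0.2], [-1.1, -1.3, -0.2]]
housing [ 0.5455 -0.2293 -0.0007] [ 3.9381  0.2762 -0.1468]
pin in housing [0.0042 0.0642 0.0765]
pin in housing [ 0.0039 -0.0638  0.075 ]
c++ [0.5801 0.3101 0.0911] [ 1.5 -0.4] [1.  0.4]
c-+ [0.4866 0.3208 0.0423] [ 0.6 -0.2] [0.4 0.2]
c+- [0.5639 0.1429 0.0927] [ 0.5 -0.1] [0.4 0.1]
sizes 0.10601907528214172 0.16796463231739464
res mm [[1.8, 0.8, 0.9], [-1.8, 0.3, -0.9], [-0.0, -1.1, 0.0]]
cover [0.5271 0.2311 0.0617] [ -6.0058 -27.4023  -0.2689] 
 [[ 0.8829  0.1068 -0.4572]
 [-0.0929  0.9943  0.0528]
 [ 0.4602 -0.0042  0.8878]]
grip [0.5124 0.2328 0.0901]
[302.6328 210.561 ] (302.6875, 210.1875)
bartop 0.007 0.032 [556.8957 242.3254] [285.2052 163.6853]
bartop -0.007 0.032 [592.3885 246.7367] [248.5058 186.3043]
bartop 0.007 -0.032 [411.4851 112.2214] [333.5623 284.8838]
bartop -0.007 -0.032 [446.7338 117.6441] [295.3232 308.2026]
```

```bash
cat > g.py <<'E'
from h import *
from scipy.spatial.transform import Rotation as Ro
np.set_printoptions(precision=2,suppress=True)
def cur():
    s=get_state();return s,np.array(s['eef_pos']),Ro.from_quat(s['tcp_rot'])
def toolrot(yaw,tilt=0): # tool R: x=cover x, y=-cover y, z=-cover z ; degrees, tilt=-28.65 for leaning
    return Ro.from_euler('ZY',[yaw,tilt],degrees=True)*Ro.from_euler('X',180,degrees=True)
def plan(P,R):
    s,p,r=cur();P=np.array(P)
    print('t',round(s['time'],2),'F',s['contact_force'],'M',s['wrist_torque'],'open',round(s['opening'],3),'q',s['qpos'])
    print('pos',p*1e3,'target',P*1e3,'tool shift mm now-axes',r.inv().apply(P-p)*1e3,'in target axes',R.inv().apply(P-p)*1e3,'rotvec deg',(r.inv()*R).as_rotvec(degrees=True))
GR=toolrot(-6.0,-28.65)
GP=np.array([0.5124,0.2328,0.0901])
def tcp(g,R,back=0): return np.array(g)-R.apply([0,0,.155+back])
E
python3 - <<'E'
from g import *
plan(tcp(GP,GR,.09),GR)
S=ld('scene0.png')
for n,u,v,z in(('near?',342,165,.082),('far?',234,204,.082),('lid',293,208,.014)): print(n,onz(S,u,v,z))
E
```

```text
t 0.15 F [-0.1  -1.08  0.73] M [ 0.01 -0.05 -0.09] open 1.001 q [ 1.01  0.29  1.58 -0.    1.28 -0.15]
pos [271.29 617.88 403.64] target [395.58 245.08 305.1 ] tool shift mm now-axes [-291.18  263.73   99.  ] in target axes [ 95.43 357.77 164.42] rotvec deg [-18.    24.81  70.71]
near? [0.4  0.01 0.08]
far? [ 0.71 -0.    0.08]
lid [0.56 0.01 0.01]
```

```bash
python3 -m jog '[{"x":-18,"y":16,"grip":0},{"x":-29,"y":26},{"x":-29,"y":26},{"x":-29,"y":26},{"x":-29,"y":26},{"x":-29,"y":26},{"x":-29,"y":26},{"x":-29,"y":26}]' 60; python3 -m jog '[{"x":-29,"y":26},{"x":-24,"y":22},{"x":-17,"y":16},{"rx":-1.5,"ry":2.07,"rz":5.9},{"rx":-1.5,"ry":2.07,"rz":5.9},{"rx":-1.5,"ry":2.07,"rz":5.9},{"rx":-1.5,"ry":2.07,"rz":5.9},{"rx":-1.5,"ry":2.07,"rz":5.9}]';python3 -m jog '[{"rx":-1.5,"ry":2.07,"rz":5.9},{"rx":-1.5,"ry":2.07,"rz":5.9},{"rx":-1.5,"ry":2.07,"rz":5.9},{"rx":-1.5,"ry":2.07,"rz":5.9},{"rx":-1.5,"ry":2.07,"rz":5.9},{"rx":-1.5,"ry":2.07,"rz":5.9},{"rx":-1.5,"ry":2.07,"rz":5.9},{}]'
python3 -c "
from g import *
plan(tcp(GP,GR,.09),GR)"
```

```text
t 0.15 F [-0.1  -1.08  0.73] M [ 0.01 -0.05 -0.09] open 1.001 q [ 1.01  0.29  1.58 -0.    1.28 -0.15]
pos [271.29 617.88 403.64] target [395.58 245.08 305.1 ] tool shift mm now-axes [-291.18  263.73   99.  ] in target axes [ 95.43 357.77 164.42] rotvec deg [-18.    24.81  70.71]$[0]: bad value
$[0]: bad value
$[0]: bad value
```

```bash
python3 -m jog '[{"x":-18,"y":16,"z":0,"rx":0,"ry":0,"rz":0,"grip":0}]' 60; python3 -m jog '[{"x":-29,"y":26,"grip":0}]'
```

```text
time: 0.23
eef_pos: [0.2778, 0.5966, 0.4039]
tcp_rot: [0.837, 0.548, -0.0, -0.001]
contact_force: [0.9, -0.5, 0.8]
opening: 1.004$[0]: bad value
```

```bash
python3 -m jog '[{"x":-29,"y":26,"z":0,"rx":0,"ry":0,"rz":0,"grip":0},{"x":-29,"y":26,"z":0,"rx":0,"ry":0,"rz":0,"grip":0},{"x":-29,"y":26,"z":0,"rx":0,"ry":0,"rz":0,"grip":0},{"x":-29,"y":26,"z":0,"rx":0,"ry":0,"rz":0,"grip":0},{"x":-29,"y":26,"z":0,"rx":0,"ry":0,"rz":0,"grip":0},{"x":-29,"y":26,"z":0,"rx":0,"ry":0,"rz":0,"grip":0},{"x":-29,"y":26,"z":0,"rx":0,"ry":0,"rz":0,"grip":0},{"x":-29,"y":26,"z":0,"rx":0,"ry":0,"rz":0,"grip":0}]'
python3 -m jog '[{"x":-24,"y":22,"z":0,"rx":0,"ry":0,"rz":0,"grip":0},{"x":-17,"y":16,"z":0,"rx":0,"ry":0,"rz":0,"grip":0},{"x":0,"y":0,"z":0,"rx":-1.5,"ry":2.07,"rz":5.9,"grip":0},{"x":0,"y":0,"z":0,"rx":-1.5,"ry":2.07,"rz":5.9,"grip":0},{"x":0,"y":0,"z":0,"rx":-1.5,"ry":2.07,"rz":5.9,"grip":0},{"x":0,"y":0,"z":0,"rx":-1.5,"ry":2.07,"rz":5.9,"grip":0},{"x":0,"y":0,"z":0,"rx":-1.5,"ry":2.07,"rz":5.9,"grip":0},{"x":0,"y":0,"z":0,"rx":-1.5,"ry":2.07,"rz":5.9,"grip":0}]'
python3 -m jog '[{"x":0,"y":0,"z":0,"rx":-1.5,"ry":2.07,"rz":5.9,"grip":0},{"x":0,"y":0,"z":0,"rx":-1.5,"ry":2.07,"rz":5.9,"grip":0},{"x":0,"y":0,"z":0,"rx":-1.5,"ry":2.07,"rz":5.9,"grip":0},{"x":0,"y":0,"z":0,"rx":-1.5,"ry":2.07,"rz":5.9,"grip":0},{"x":0,"y":0,"z":0,"rx":-1.5,"ry":2.07,"rz":5.9,"grip":0},{"x":0,"y":0,"z":0,"rx":-1.5,"ry":2.07,"rz":5.9,"grip":0},{"x":0,"y":0,"z":0,"rx":0,"ry":0,"rz":0,"grip":0}]'
python3 -c "
from g import *
plan(tcp(GP,GR,.09),GR)"
```

```text
time: 0.9
eef_pos: [0.3759, 0.2973, 0.4045]
tcp_rot: [0.837, 0.547, -0.0, 0.0]
contact_force: [2.0, 0.7, 0.4]
opening: 1.0
time: 1.57
eef_pos: [0.3941, 0.2461, 0.4044]
tcp_rot: [0.957, 0.26, 0.132, 0.006]
contact_force: [0.0, 0.2, 1.2]
opening: 1.001
time: 2.15
eef_pos: [0.3939, 0.2463, 0.4043]
tcp_rot: [0.967, -0.052, 0.248, 0.012]
contact_force: [0.5, -0.2, -0.5]
opening: 1.001
t 2.15 F [ 0.48 -0.2  -0.49] M [ 0.06  0.21 -0.04] open 1.001 q [ 0.38 -0.26  2.15 -0.31  0.83  0.64]
pos [393.9  246.27 404.27] target [395.58 245.08 305.1 ] tool shift mm now-axes [-46.07   1.23  87.84] in target axes [-45.98   1.01  87.89] rotvec deg [-0.04 -0.06 -0.2 ]
```

```bash
python3 -m jog '[{"x":-12,"y":0,"z":22,"rx":0,"ry":0,"rz":0,"grip":0},{"x":-12,"y":0,"z":22,"rx":0,"ry":0,"rz":0,"grip":0},{"x":-12,"y":0,"z":22,"rx":0,"ry":0,"rz":0,"grip":0},{"x":-10,"y":1,"z":22,"rx":0,"ry":0,"rz":0,"grip":0},{"x":0,"y":0,"z":10,"rx":0,"ry":0,"rz":0,"grip":0},{"x":0,"y":0,"z":0,"rx":0,"ry":0,"rz":0,"grip":0}]'
python3 -c "
from g import *
plan(tcp(GP,GR,.0),GR)
snap('wrist','w1.png');snap('side','d1.png')"
```

```text
time: 2.65
eef_pos: [0.4005, 0.2443, 0.294]
tcp_rot: [0.968, -0.051, 0.245, 0.013]
contact_force: [-0.6, 1.8, -0.3]
opening: 1.001
t 2.65 F [-0.63  1.76 -0.28] M [-0.01  0.23 -0.  ] open 1.001 q [ 0.37 -0.1   2.23 -0.39  0.6   0.75]
pos [400.51 244.28 294.01] target [438.49 240.57 226.12] tool shift mm now-axes [ 1.3  -0.36 77.87] in target axes [ 0.94 -0.28 77.87] rotvec deg [0.06 0.26 0.01]
```

View pics/w1.png

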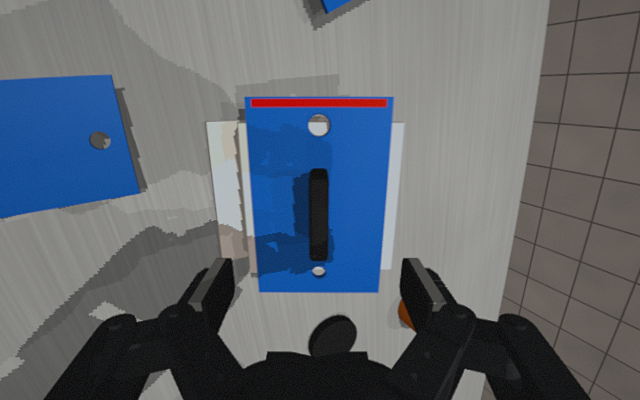

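View pics/d1.png

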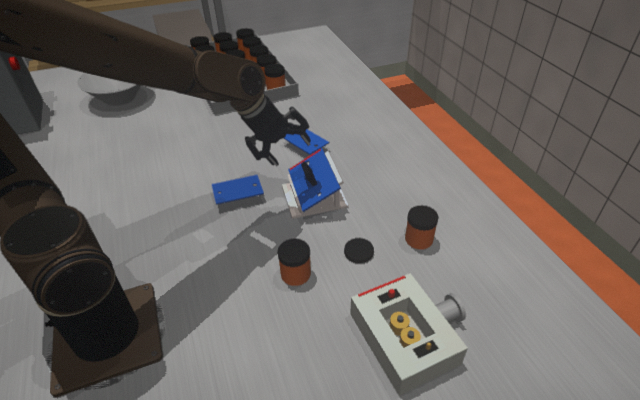

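The wrist picture shows the bar at columns 309–328, upright and centred between the finger pads (232 and 400). The cover's strip is level, so the approach is aligned. Going in.

```bash
python3 -m jog '[{"x":0.5,"y":0,"z":14,"rx":0,"ry":0,"rz":0,"grip":0},{"x":0.5,"y":0,"z":16,"rx":0,"ry":0,"rz":0,"grip":0},{"x":0,"y":0,"z":16,"rx":0,"ry":0,"rz":0,"grip":0},{"x":0,"y":0,"z":14,"rx":0,"ry":0,"rz":0,"grip":0},{"x":0,"y":0,"z":10,"rx":0,"ry":0,"rz":0,"grip":0},{"x":0,"y":0,"z":5,"rx":0,"ry":0,"rz":0,"grip":0},{"x":0,"y":0,"z":0,"rx":0,"ry":0,"rz":0,"grip":0}]'
python3 -c "
from g import *
plan(tcp(GP,GR,.0),GR)
snap('wrist','w2.png')"
```

```text
time: 3.33
eef_pos: [0.4382, 0.2411, 0.2316]
tcp_rot: [0.967, -0.052, 0.248, 0.012]
contact_force: [0.7, 0.5, 0.0]
opening: 0.998
t 3.33 F [0.68 0.53 0.02] M [0.01 0.24 0.01] open 0.998 q [ 0.33  0.08  2.19 -0.48  0.46  0.82]
pos [438.18 241.05 231.62] target [438.49 240.57 226.12] tool shift mm now-axes [-2.32  0.46  4.99] in target axes [-2.32  0.45  4.99] rotvec deg [-0.07 -0.08 -0.14]
```

View pics/w2.png

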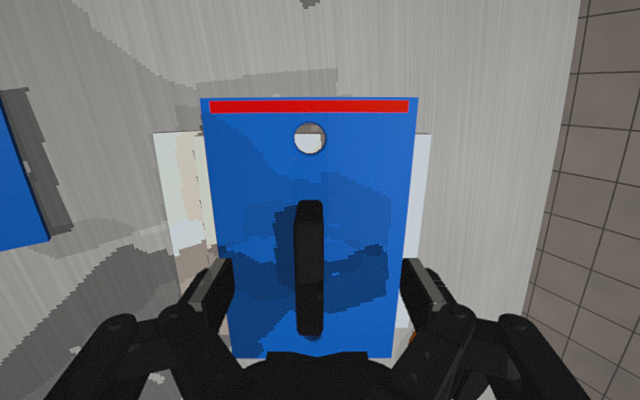

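The bar sits at column 310 and the pads' middle is 317, which agrees with the 2.3 mm x error. I'll correct that, finish the approach and close.

```bash
python3 -m jog '[{"x":-2.3,"y":0,"z":4,"rx":0,"ry":0,"rz":0,"grip":0},{"x":0,"y":0,"z":0,"rx":0,"ry":0,"rz":0,"grip":0.6},{"x":0,"y":0,"z":0,"rx":0,"ry":0,"rz":0,"grip":0.8},{"x":0,"y":0,"z":0,"rx":0,"ry":0,"rz":0,"grip":1},{"x":0,"y":0,"z":0,"rx":0,"ry":0,"rz":0,"grip":1},{"x":0,"y":0,"z":0,"rx":0,"ry":0,"rz":0,"grip":1},{"x":0,"y":0,"z":0,"rx":0,"ry":0,"rz":0,"grip":1},{"x":0,"y":0,"z":0,"rx":0,"ry":0,"rz":0,"grip":1}]' 60
python3 -c "
from g import *
plan(tcp(GP,GR,.0),GR)"
```

```text
time: 4.05
eef_pos: [0.4374, 0.2412, 0.227]
tcp_rot: [0.967, -0.052, 0.248, 0.012]
contact_force: [-2.9, 0.7, 3.2]
opening: 0.153
t 4.05 F [-2.91  0.68  3.16] M [ 0.01  0.5  -0.02] open 0.153 q [ 0.33  0.08  2.19 -0.49  0.45  0.83]
pos [437.38 241.16 227.04] target [438.49 240.57 226.12] tool shift mm now-axes [0.58 0.48 1.37] in target axes [0.58 0.48 1.37] rotvec deg [-0.07 -0.06 -0.14]
```

```bash
python3 -m jog '[{"x":0,"y":0,"z":-3,"rx":0,"ry":0,"rz":0,"grip":1},{"x":0,"y":0,"z":-7,"rx":0,"ry":0,"rz":0,"grip":1},{"x":0,"y":0,"z":-12,"rx":0,"ry":0,"rz":0,"grip":1},{"x":0,"y":0,"z":-18,"rx":0,"ry":0,"rz":0,"grip":1},{"x":0,"y":0,"z":-20,"rx":0,"ry":0,"rz":0,"grip":1},{"x":0,"y":0,"z":-20,"rx":0,"ry":0,"rz":0,"grip":1},{"x":0,"y":0,"z":-10,"rx":0,"ry":0,"rz":0,"grip":1},{"x":0,"y":0,"z":0,"rx":0,"ry":0,"rz":0,"grip":1}]'
python3 -c "
from g import *
R=toolrot(3.85);plan(tcp([.54995,-.2286,.24],R),R)
snap('wrist','w3.png')"
```

```text
time: 4.72
eef_pos: [0.3939, 0.2457, 0.3074]
tcp_rot: [0.967, -0.052, 0.249, 0.011]
contact_force: [1.1, 0.4, -3.5]
opening: 0.146
t 4.72 F [ 1.1   0.36 -3.45] M [0.05 0.56 0.04] open 0.146 q [ 0.38 -0.14  2.23 -0.39  0.62  0.75]
pos [393.89 245.72 307.41] target [ 549.95 -228.6   395.  ] tool shift mm now-axes [222.83 454.89  20.71] in target axes [123.86 483.73 -87.59] rotvec deg [  2.27 -28.8   -9.74]
```

View pics/w3.png

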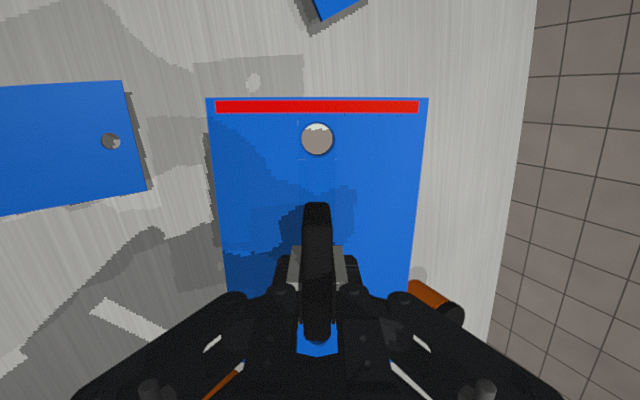

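The cover is held square, with its hole at (317,138) and the strip level. Now level it while raising.

```bash
python3 -m jog '[{"x":5,"y":5,"z":-15,"rx":0,"ry":0,"rz":0,"grip":1},{"x":8,"y":5,"z":-14,"rx":0.32,"ry":-4.11,"rz":-1.39,"grip":1},{"x":8,"y":5,"z":-14,"rx":0.32,"ry":-4.11,"rz":-1.39,"grip":1},{"x":8,"y":5,"z":-14,"rx":0.32,"ry":-4.11,"rz":-1.39,"grip":1},{"x":8,"y":5,"z":-12,"rx":0.32,"ry":-4.11,"rz":-1.39,"grip":1},{"x":8,"y":5,"z":-10,"rx":0.32,"ry":-4.11,"rz":-1.39,"grip":1},{"x":8,"y":8,"z":-10,"rx":0.32,"ry":-4.11,"rz":-1.39,"grip":1},{"x":8,"y":8,"z":-5,"rx":0.32,"ry":-4.11,"rz":-1.39,"grip":1}]'
python3 -c "
from g import *
R=toolrot(3.85);plan(tcp([.54995,-.2286,.24],R),R)"
```

```text
time: 5.43
eef_pos: [0.4193, 0.1998, 0.4115]
tcp_rot: [0.999, 0.034, -0.002, 0.001]
contact_force: [0.0, -0.7, -4.5]
opening: 0.154
t 5.43 F [ 0.02 -0.66 -4.55] M [-0.01 -0.08  0.03] open 0.154 q [ 0.23 -0.2   2.07 -0.    1.28  0.16]
pos [419.29 199.84 411.45] target [ 549.95 -228.6   395.  ] tool shift mm now-axes [101.57 436.25  16.65] in target axes [101.6  436.25  16.45] rotvec deg [0.09 0.29 0.01]
```

```bash
python3 -m jog '[{"x":8,"y":15,"z":0,"rx":0,"ry":0,"rz":0,"grip":1},{"x":10,"y":28,"z":0,"rx":0,"ry":0,"rz":0,"grip":1},{"x":10,"y":30,"z":0,"rx":0,"ry":0,"rz":0,"grip":1},{"x":10,"y":30,"z":0,"rx":0,"ry":0,"rz":0,"grip":1},{"x":8,"y":32,"z":0,"rx":0,"ry":0,"rz":0,"grip":1},{"x":8,"y":32,"z":0,"rx":0,"ry":0,"rz":0,"grip":1},{"x":8,"y":32,"z":0,"rx":0,"ry":0,"rz":0,"grip":1},{"x":8,"y":32,"z":0,"rx":0,"ry":0,"rz":0,"grip":1}]'
python3 -m jog '[{"x":6,"y":32,"z":0,"rx":0,"ry":0,"rz":0,"grip":1},{"x":6,"y":32,"z":0,"rx":0,"ry":0,"rz":0,"grip":1},{"x":6,"y":32,"z":0,"rx":0,"ry":0,"rz":0,"grip":1},{"x":6,"y":32,"z":0,"rx":0,"ry":0,"rz":0,"grip":1},{"x":4,"y":32,"z":0,"rx":0,"ry":0,"rz":0,"grip":1},{"x":3,"y":25,"z":0,"rx":0,"ry":0,"rz":0,"grip":1},{"x":1,"y":15,"z":0,"rx":0,"ry":0,"rz":0,"grip":1},{"x":0,"y":0,"z":0,"rx":0,"ry":0,"rz":0,"grip":1}]'
python3 -c "
from g import *
R=toolrot(3.85);plan(tcp([.54995,-.2286,.12],R),R)
snap('side','d4.png');snap('scene','s4.png');snap('wrist','w4.png')"
```

```text
time: 6.1
eef_pos: [0.5042, -0.0276, 0.4097]
tcp_rot: [0.999, 0.033, -0.002, 0.001]
contact_force: [0.5, 0.5, -3.9]
opening: 0.151
time: 6.77
eef_pos: [0.5491, -0.2262, 0.4099]
tcp_rot: [1.0, 0.031, -0.002, 0.001]
contact_force: [0.2, -0.0, -4.2]
opening: 0.152
t 6.77 F [ 0.16 -0.04 -4.25] M [0.06 0.02 0.03] open 0.152 q [-0.56  0.11  1.78 -0.    1.26 -0.62]
pos [ 549.07 -226.18  409.88] target [ 549.95 -228.6   275.  ] tool shift mm now-axes [  1.32   2.22 134.88] in target axes [  0.72   2.47 134.88] rotvec deg [ 0.11  0.25 -0.26]
```

View pics/d4.png

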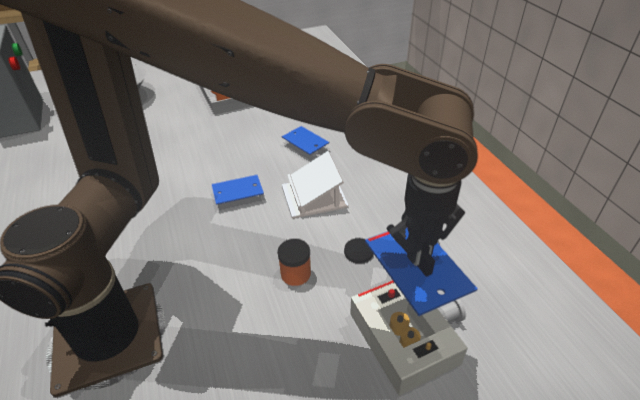

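View pics/s4.png

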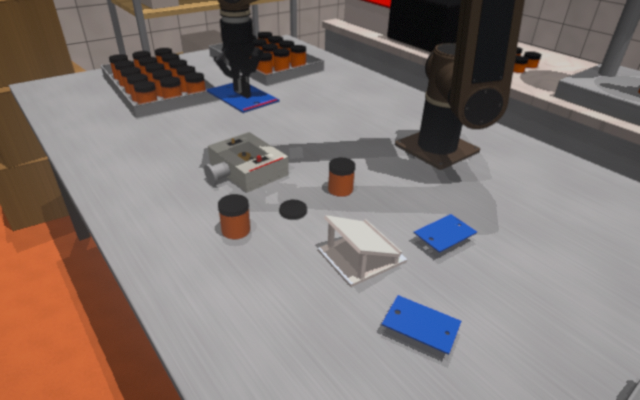

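View pics/w4.png

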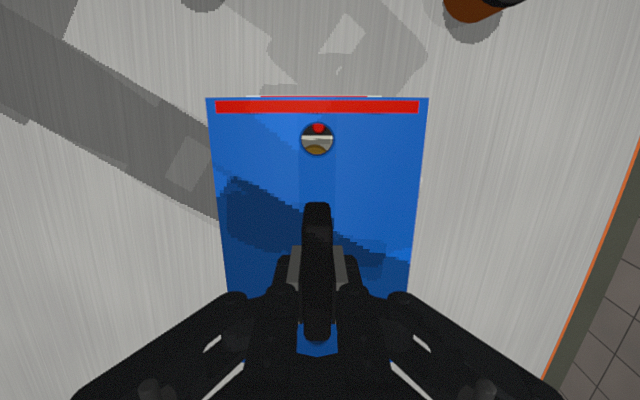

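The red pin shows through the hole at wrist (318,127), and the strip is parallel to the housing's. Descend to just above the pins.

```bash
python3 -m jog '[{"x":1,"y":2,"z":15,"rx":0,"ry":0.1,"rz":-0.2,"grip":1},{"x":0,"y":0,"z":22,"rx":0,"ry":0.1,"rz":0,"grip":1},{"x":0,"y":0,"z":25,"rx":0,"ry":0,"rz":0,"grip":1},{"x":0,"y":0,"z":25,"rx":0,"ry":0,"rz":0,"grip":1},{"x":0,"y":0,"z":20,"rx":0,"ry":0,"rz":0,"grip":1},{"x":0,"y":0,"z":15,"rx":0,"ry":0,"rz":0,"grip":1},{"x":0,"y":0,"z":9,"rx":0,"ry":0,"rz":0,"grip":1},{"x":0,"y":0,"z":0,"rx":0,"ry":0,"rz":0,"grip":1}]'
python3 - <<'E'
from g import *
R=toolrot(3.85);plan(tcp([.54995,-.2286,.12],R),R)
def z(n,f,x,y,w,h,s):
    i=snap(n,f)['frame'][y:y+h,x:x+w,::-1];cv2.imwrite('pics/z'+f,cv2.resize(i,None,fx=s,fy=s,interpolation=cv2.INTER_CUBIC))
z('side','d5.png',340,225,133,100,6);z('scene','s5.png',195,90,100,75,8);z('wrist','w5.png',200,80,240,120,3)
E
```

```text
time: 7.58
eef_pos: [0.5494, -0.2234, 0.2782]
tcp_rot: [0.999, 0.036, -0.002, -0.001]
contact_force: [-1.2, 0.9, -4.1]
opening: 0.151
t 7.58 F [-1.16  0.93 -4.14] M [-0.05  0.03 -0.03] open 0.151 q [-0.56  0.24  1.88 -0.    1.03 -0.63]
pos [ 549.44 -223.4   278.21] target [ 549.95 -228.6   275.  ] tool shift mm now-axes [0.15 5.23 3.2 ] in target axes [0.16 5.22 3.21] rotvec deg [-0.09  0.18  0.24]
```

View pics/zd5.png

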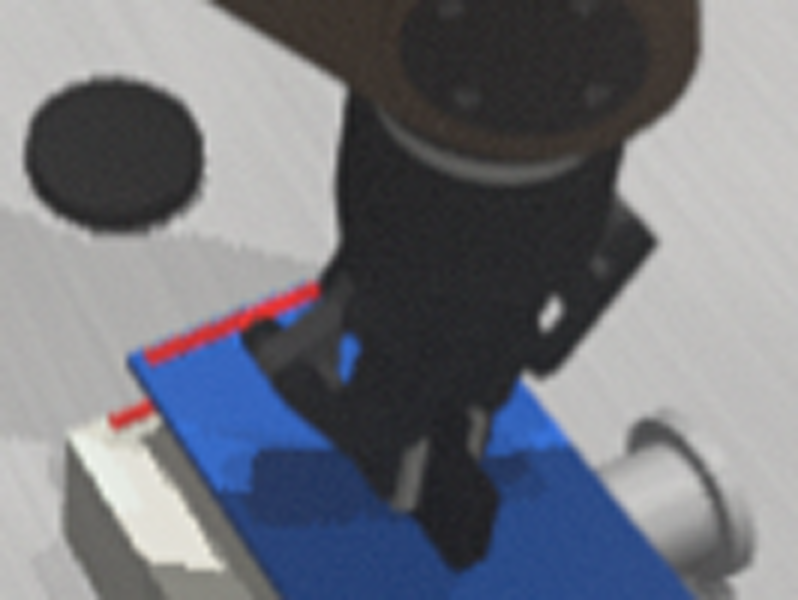

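View pics/zs5.png

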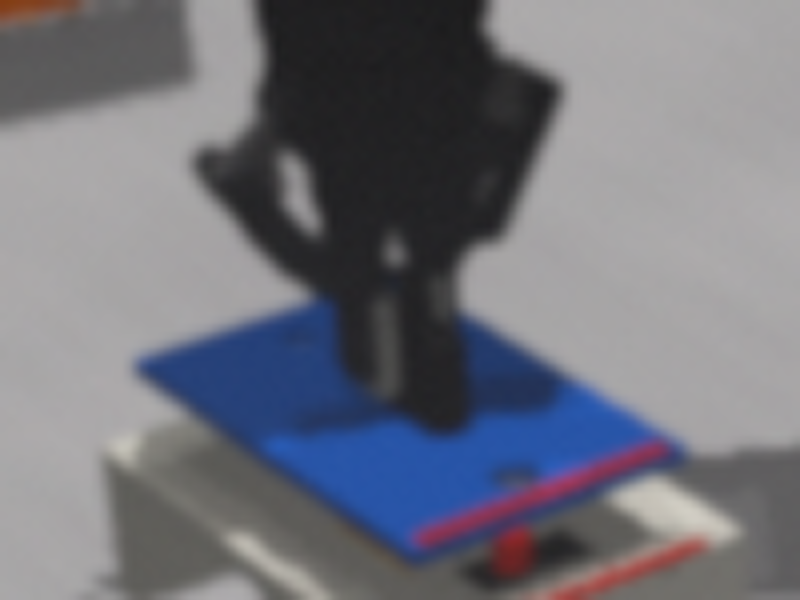

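View pics/zw5.png

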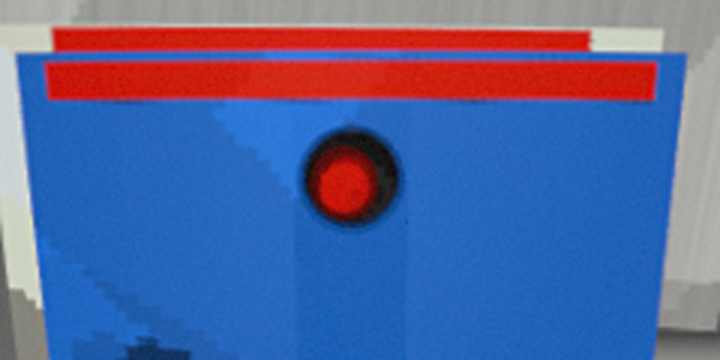

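```bash
python3 - <<'E'
from g import *
W=ld('w5.png');S=ld('s5.png');D=ld('d5.png')
np.set_printoptions(precision=4)
px=lambda x0,y0,s:(lambda X,Y:((X+.5)/s-.5+x0,(Y+.5)/s-.5+y0))
w=px(200,80,3);sc=px(195,90,8)
im=W['frame'].astype(int);r,g,b=im[...,0],im[...,1],im[...,2]
sub=np.zeros(r.shape,bool);sub[118:160,295:340]=1
red=(r>130)&(g<70)&(b<70)&sub
pc=[c.mean() for c in np.nonzero(red)][::-1];print('redpin px',pc,red.sum())
nb=(~(b>110))&sub; n,l,st,ce=cv2.connectedComponentsWithStats(nb.astype(np.uint8));k=1+st[1:,4].argmax();print('hole',ce[k],st[k])
hc=ce[k]
h=onz(W,*hc,.0956);p=onz(W,*pc,.0745);print('wrist: hole',h,'pin',p,'pin-hole',p-h)
h2=onz(W,*w(351,177.5),.0956);p2=onz(W,*w(347,184),.0745);print('by eye pin-hole',p2-h2)
# yaw from strips
for nm,a,c,z in(('cover',w(47,62),w(657,62),.0956),('hous',w(55,50),w(588,50),.06)):
    v=onz(W,*c,z)-onz(W,*a,z);print(nm,np.degrees(np.arctan2(v[1],v[0])),np.linalg.norm(v))
# scene: cover corners on plane z .0956
C={'+-':sc(137,366),'++':sc(418,548),'-+':sc(685,453)}
Q={k:onz(S,*v,.0956) for k,v in C.items()};print(Q)
v=Q['++']-Q['+-'];print('yaw y edge',np.degrees(np.arctan2(-v[0],v[1])),np.linalg.norm(v))
v=Q['++']-Q['-+'];print('yaw x edge',np.degrees(np.arctan2(v[1],v[0])),np.linalg.norm(v))
print('hole scene',onz(S,*sc(517,474),.0956),onz(S,*sc(300,335),.0956))
E
```

```text
redpin px [np.float64(314.58704453441294), np.float64(141.52226720647772)] 247
hole [316.5828 138.8847] [301 123  32  33 815]
wrist: hole [ 0.5466 -0.1616  0.0956] pin [ 0.5457 -0.1659  0.0745] pin-hole [-0.0009 -0.0042 -0.0211]
by eye pin-hole [-0.0005 -0.0039 -0.0211]
cover 4.070397570762763 0.10282426861589446
hous 4.0066220349243915 0.10988461741573578
{'+-': array([ 0.6127, -0.3035,  0.0956]), '++': array([ 0.5965, -0.1401,  0.0956]), '-+': array([ 0.4926, -0.1434,  0.0956])}
yaw y edge 5.6737580983866716 0.1642400813450252
yaw x edge 1.8329701068539945 0.10396625290617874
hole scene [ 0.5457 -0.1633  0.0956] [ 0.5557 -0.2923  0.0956]
```

```bash
python3 -m jog '[{"x":-0.4,"y":2,"z":0,"rx":0,"ry":0,"rz":0,"grip":1},{"x":-0.4,"y":2.2,"z":2,"rx":0,"ry":0,"rz":0,"grip":1},{"x":0,"y":0,"z":4,"rx":0,"ry":0,"rz":0,"grip":1},{"x":0,"y":0,"z":4,"rx":0,"ry":0,"rz":0,"grip":1},{"x":0,"y":0,"z":0,"rx":0,"ry":0,"rz":0,"grip":1},{"x":0,"y":0,"z":0,"rx":0,"ry":0,"rz":0,"grip":1}]'
cat > k.py <<'E'
from g import *
import sys
np.set_printoptions(precision=4,suppress=True)
f=sys.argv[1]
R=toolrot(3.85);plan(tcp([.54995,-.2286,.09],R),R)
W=snap('wrist','w'+f);S=snap('scene','s'+f)
i=W['frame'][80:200,200:440,::-1];cv2.imwrite('pics/zw'+f,cv2.resize(i,None,fx=3,fy=3,interpolation=cv2.INTER_CUBIC))
i=S['frame'][100:175,195:295,::-1];cv2.imwrite('pics/zs'+f,cv2.resize(i,None,fx=8,fy=8,interpolation=cv2.INTER_CUBIC))
top=get_state()['eef_pos'][2]-.155-.0014-.026
im=W['frame'].astype(int);r,g,b=im[...,0],im[...,1],im[...,2]
sub=np.zeros(r.shape,bool);sub[118:160,295:340]=1
red=(r>130)&(g<70)&(b<70)&sub
pc=[c.mean() for c in np.nonzero(red)][::-1];print('pin px',pc,red.sum())
nb=(~(b>110))&sub;n,l,st,ce=cv2.connectedComponentsWithStats(nb.astype(np.uint8));k=1+st[1:,4].argmax();print('hole',ce[k],st[k])
h=onz(W,*ce[k],top);p=onz(W,*pc,.0745);print('top',top,'pin-hole world mm',(p-h)*1e3,'tool',(R.inv().apply(p-h))*1e3)
E
python3 k.py 6.png
```

```text
time: 8.23
eef_pos: [0.5494, -0.2293, 0.2702]
tcp_rot: [0.999, 0.035, 0.0, 0.0]
contact_force: [-0.1, -0.4, -3.6]
opening: 0.154
t 8.23 F [-0.1332 -0.4271 -3.5588] M [ 0.0199 -0.0174 -0.0121] open 0.154 q [-0.5657  0.2585  1.8742 -0.0007  1.0084 -0.6348]
pos [ 549.4305 -229.3454  270.2302] target [ 549.95 -228.6   245.  ] tool shift mm now-axes [ 0.5679 -0.7279 25.2297] in target axes [ 0.5683 -0.7088 25.2302] rotvec deg [ 0.0464 -0.0049  0.1333]
pin px [np.float64(316.73943661971833), np.float64(136.14084507042253)] 284
hole [316.585  138.1375] [301 123  32  33 771]
top 0.08837419139652487 pin-hole world mm [  0.1068  -0.5581 -13.8742] tool [ 0.069   0.564  13.8742]
```

View pics/zw6.png

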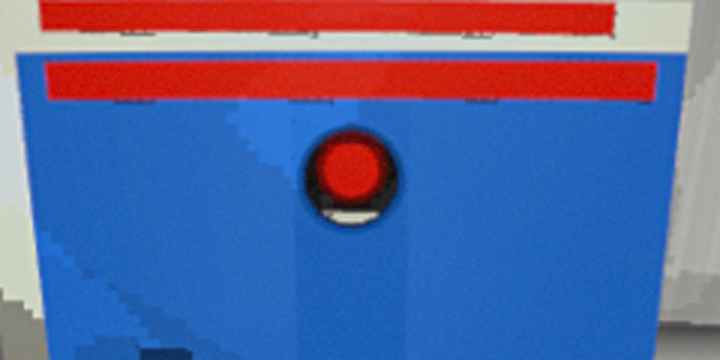

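View pics/zs6.png

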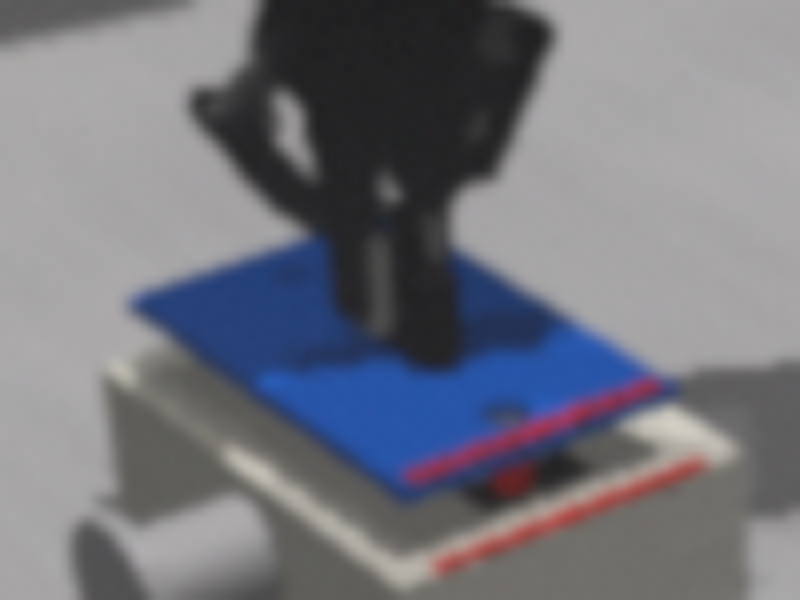

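The pin (316.7,136) is within 0.6 mm of the hole's centre once the height difference is allowed for. Lower gently and watch the force.

```bash
python3 -m jog '[{"x":0,"y":0.4,"z":2,"rx":0,"ry":0,"rz":0.1,"grip":1},{"x":0,"y":0,"z":2,"rx":0,"ry":0,"rz":0,"grip":1},{"x":0,"y":0,"z":2,"rx":0,"ry":0,"rz":0,"grip":1},{"x":0,"y":0,"z":2,"rx":0,"ry":0,"rz":0,"grip":1},{"x":0,"y":0,"z":0,"rx":0,"ry":0,"rz":0,"grip":1},{"x":0,"y":0,"z":0,"rx":0,"ry":0,"rz":0,"grip":1}]'
python3 k.py 7.png
```

```text
time: 8.83
eef_pos: [0.5496, -0.2298, 0.2626]
tcp_rot: [0.999, 0.034, 0.0, 0.001]
contact_force: [0.8, 0.3, -4.8]
opening: 0.156
t 8.83 F [ 0.8217  0.3286 -4.8056] M [-0.02    0.0002 -0.0158] open 0.156 q [-0.566   0.2694  1.8767 -0.0008  0.994  -0.6337]
pos [ 549.6484 -229.7557  262.6136] target [ 549.95 -228.6   245.  ] tool shift mm now-axes [ 0.3663 -1.1565 17.6123] in target axes [ 0.3785 -1.1328 17.6136] rotvec deg [ 0.0782 -0.043   0.0488]
pin px [np.float64(316.0474777448071), np.float64(136.0)] 337
hole [316.6464 138.3866] [301 123  33  33 789]
top 0.08056818686851842 pin-hole world mm [-0.3537  0.4917 -6.0682] tool [-0.3199 -0.5143  6.0682]
```

View pics/zw7.png

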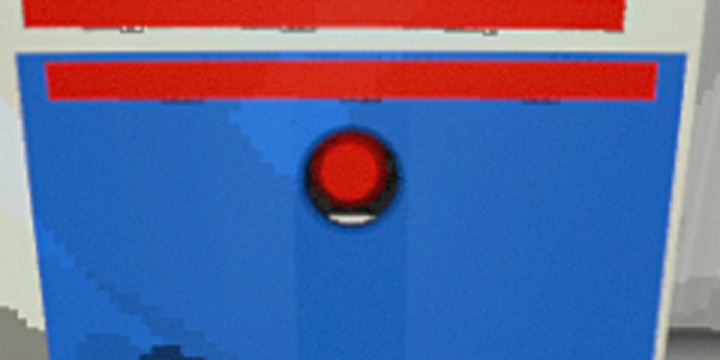

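View pics/zs7.png

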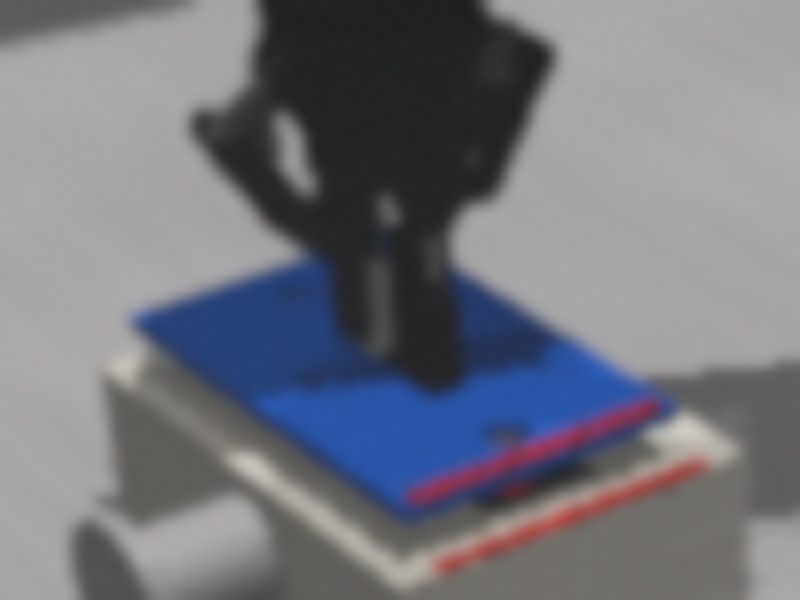

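No contact yet. The offset is x −0.3 mm, y −0.5 mm in tool axes. I'll nudge that and continue.

```bash
python3 -m jog '[{"x":-0.2,"y":-0.4,"z":1,"rx":0,"ry":0,"rz":0,"grip":1},{"x":0,"y":0,"z":1.5,"rx":0,"ry":0,"rz":0,"grip":1},{"x":0,"y":0,"z":1.5,"rx":0,"ry":0,"rz":0,"grip":1},{"x":0,"y":0,"z":0,"rx":0,"ry":0,"rz":0,"grip":1},{"x":0,"y":0,"z":0,"rx":0,"ry":0,"rz":0,"grip":1}]'
python3 k.py 8.png
```

```text
time: 9.35
eef_pos: [0.5494, -0.2294, 0.2587]
tcp_rot: [0.999, 0.034, 0.0, 0.001]
contact_force: [0.9, -0.3, -3.4]
opening: 0.154
t 9.35 F [ 0.9187 -0.3496 -3.4099] M [-0.0273 -0.0161 -0.0026] open 0.154 q [-0.5657  0.2742  1.8792 -0.0008  0.9867 -0.6333]
pos [ 549.4243 -229.401   258.6892] target [ 549.95 -228.6   245.  ] tool shift mm now-axes [ 0.5676 -0.7833 13.6885] in target axes [ 0.5783 -0.7639 13.6892] rotvec deg [ 0.0829 -0.0472  0.048 ]
pin px [np.float64(316.2478632478632), np.float64(137.3903133903134)] 351
hole [316.5907 138.8542] [301 123  32  33 816]
top 0.0765150433276462 pin-hole world mm [-0.2117  0.4878 -2.015 ] tool [-0.1785 -0.501   2.015 ]
```

View pics/zw8.png

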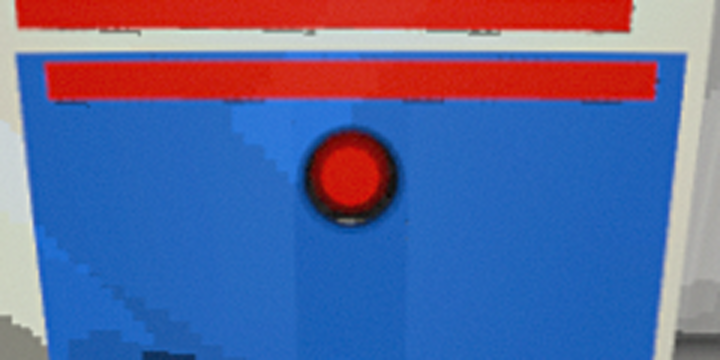

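View pics/zs8.png

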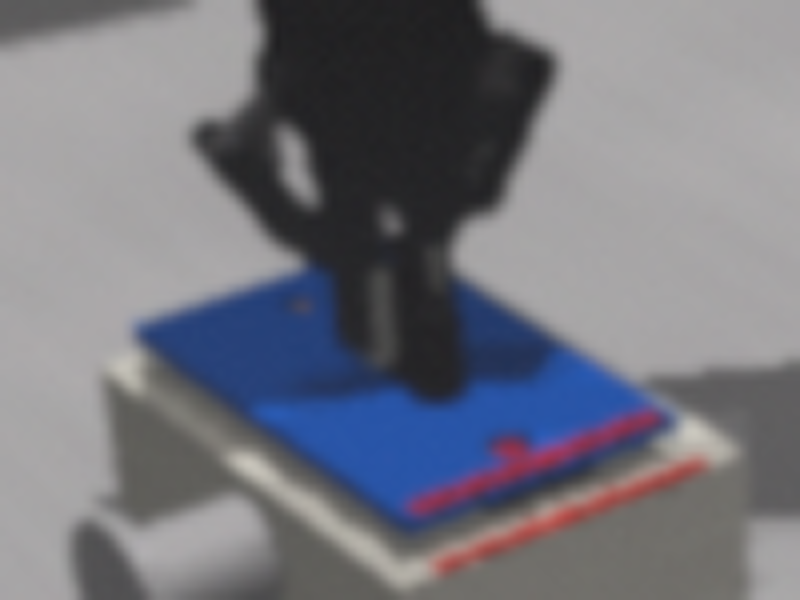

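The pin tops now show in both holes, red at zoomed (512,450) and brass at (302,303), with no contact force. Continue down.

```bash
python3 -m jog '[{"x":-0.1,"y":-0.3,"z":1.5,"rx":0,"ry":0,"rz":0,"grip":1},{"x":0,"y":0,"z":1.5,"rx":0,"ry":0,"rz":0,"grip":1},{"x":0,"y":0,"z":1.5,"rx":0,"ry":0,"rz":0,"grip":1},{"x":0,"y":0,"z":1.5,"rx":0,"ry":0,"rz":0,"grip":1},{"x":0,"y":0,"z":1,"rx":0,"ry":0,"rz":0,"grip":1},{"x":0,"y":0,"z":0,"rx":0,"ry":0,"rz":0,"grip":1}]'
python3 -m jog '[{"x":0,"y":0,"z":0.7,"rx":0,"ry":0,"rz":0,"grip":1},{"x":0,"y":0,"z":0.7,"rx":0,"ry":0,"rz":0,"grip":1},{"x":0,"y":0,"z":0,"rx":0,"ry":0,"rz":0,"grip":1}]'
python3 k.py 9.png
```

```text
time: 9.95
eef_pos: [0.5493, -0.2291, 0.2515]
tcp_rot: [0.999, 0.034, 0.0, 0.001]
contact_force: [0.1, -0.6, -4.3]
opening: 0.15
time: 10.2
eef_pos: [0.5494, -0.2292, 0.2504]
tcp_rot: [0.999, 0.034, 0.001, 0.001]
contact_force: [1.1, 0.2, -4.9]
opening: 0.153
t 10.2 F [ 1.1007  0.1784 -4.8705] M [ 0.0376 -0.012   0.0007] open 0.153 q [-0.5655  0.2854  1.8827 -0.0008  0.9716 -0.633 ]
pos [ 549.3617 -229.1641  250.4145] target [ 549.95 -228.6   245.  ] tool shift mm now-axes [ 0.6193 -0.5314  5.4144] in target axes [ 0.6248 -0.5234  5.4145] rotvec deg [ 0.0899 -0.0622  0.044 ]
pin px [np.float64(316.228855721393), np.float64(139.82835820895522)] 402
hole [316.5243 138.8698] [301 123  32  33 822]
top 0.06812230042435898 pin-hole world mm [-0.1628  0.3084  6.3777] tool [-0.1418 -0.3186 -6.3777]
```

View pics/zw9.png

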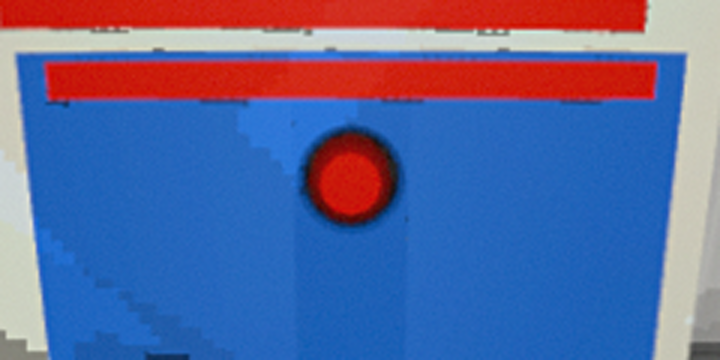

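View pics/zs9.png

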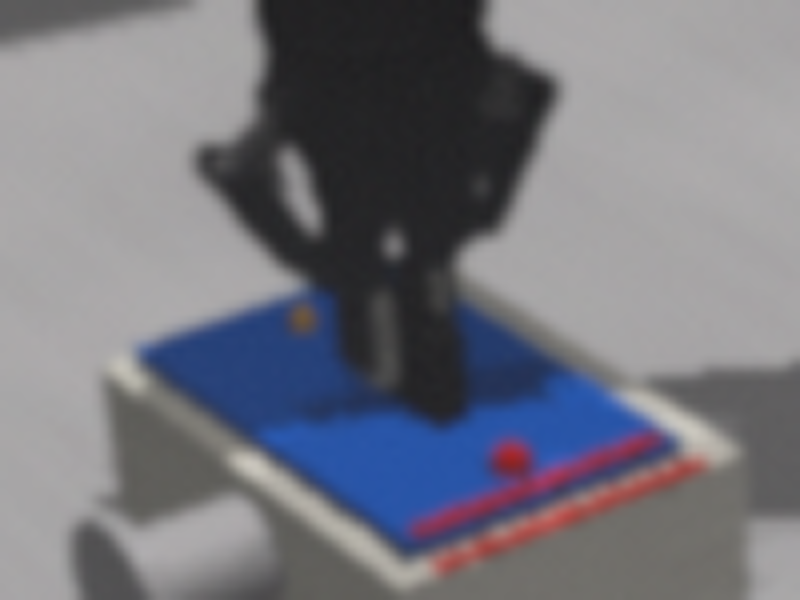

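Both pins are up through the holes with no jamming, about 2 mm to go. Small steps until contact shows.

```bash
python3 -m jog '[{"x":0,"y":-0.1,"z":0.7,"rx":0,"ry":0,"rz":0,"grip":1},{"x":0,"y":0,"z":0.7,"rx":0,"ry":0,"rz":0,"grip":1},{"x":0,"y":0,"z":0,"rx":0,"ry":0,"rz":0,"grip":1}]'
python3 -m jog '[{"x":0,"y":0,"z":0.5,"rx":0,"ry":0,"rz":0,"grip":1},{"x":0,"y":0,"z":0,"rx":0,"ry":0,"rz":0,"grip":1},{"x":0,"y":0,"z":0,"rx":0,"ry":0,"rz":0,"grip":1}]'
```

```text
time: 10.55
eef_pos: [0.5493, -0.229, 0.249]
tcp_rot: [0.999, 0.034, 0.001, 0.001]
contact_force: [-0.0, 0.2, -3.7]
opening: 0.151
time: 10.8
eef_pos: [0.5494, -0.2291, 0.2486]
tcp_rot: [0.999, 0.034, 0.001, 0.001]
contact_force: [0.4, 0.3, -4.5]
opening: 0.144
```

```bash
python3 -m jog '[{"x":0,"y":0,"z":0.5,"rx":0,"ry":0,"rz":0,"grip":1},{"x":0,"y":0,"z":0,"rx":0,"ry":0,"rz":0,"grip":1},{"x":0,"y":0,"z":0,"rx":0,"ry":0,"rz":0,"grip":1}]'
python3 -m jog '[{"x":0,"y":0,"z":0.5,"rx":0,"ry":0,"rz":0,"grip":1},{"x":0,"y":0,"z":0,"rx":0,"ry":0,"rz":0,"grip":1},{"x":0,"y":0,"z":0,"rx":0,"ry":0,"rz":0,"grip":1}]'
```

```text
time: 11.05
eef_pos: [0.5494, -0.2291, 0.2481]
tcp_rot: [0.999, 0.034, 0.001, 0.001]
contact_force: [-0.5, -0.9, -2.9]
opening: 0.151
time: 11.3
eef_pos: [0.5495, -0.2291, 0.2478]
tcp_rot: [0.999, 0.034, 0.001, 0.001]
contact_force: [-0.2, -0.8, -3.0]
opening: 0.151
```

```bash
python3 -m jog '[{"x":0,"y":0,"z":0.5,"rx":0,"ry":0,"rz":0,"grip":1},{"x":0,"y":0,"z":0,"rx":0,"ry":0,"rz":0,"grip":1},{"x":0,"y":0,"z":0,"rx":0,"ry":0,"rz":0,"grip":1}]'
python3 -m jog '[{"x":0,"y":0,"z":0.4,"rx":0,"ry":0,"rz":0,"grip":1},{"x":0,"y":0,"z":0,"rx":0,"ry":0,"rz":0,"grip":1},{"x":0,"y":0,"z":0,"rx":0,"ry":0,"rz":0,"grip":1}]'
python3 k.py 10.png
```

```text
time: 11.55
eef_pos: [0.5495, -0.2291, 0.2477]
tcp_rot: [0.999, 0.034, 0.001, 0.001]
contact_force: [-1.6, 0.6, 1.2]
opening: 0.151
time: 11.8
eef_pos: [0.5495, -0.2292, 0.2477]
tcp_rot: [0.999, 0.034, 0.001, 0.001]
contact_force: [-4.1, 1.7, 5.0]
opening: 0.153
t 11.8 F [-4.1134  1.6884  4.9544] M [ 0.4566  0.6707 -0.017 ] open 0.153 q [-0.5653  0.2895  1.8834 -0.001   0.9667 -0.6328]
pos [ 549.5208 -229.1625  247.7287] target [ 549.95 -228.6   245.  ] tool shift mm now-axes [ 0.4633 -0.537   2.7283] in target axes [ 0.466  -0.5324  2.7287] rotvec deg [ 0.1038 -0.0655  0.0496]
pin px [np.float64(315.9064039408867), np.float64(140.5320197044335)] 406
hole [316.5127 138.7727] [301 122  32  34 827]
top 0.06531480771460375 pin-hole world mm [-0.306   0.2693  9.1852] tool [-0.2872 -0.2893 -9.1852]
```

View pics/zs10.png

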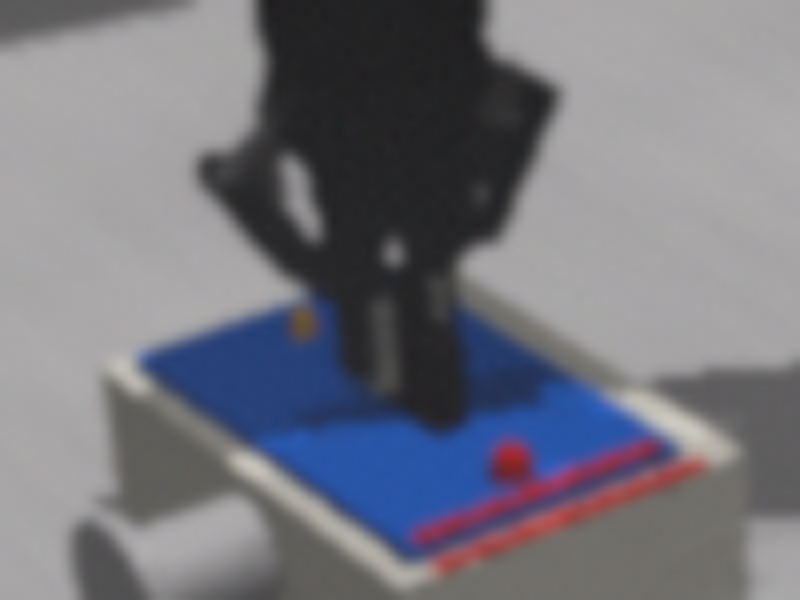

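Contact came at TCP z 247.7 mm, where the rim was expected at about 248.4, with only about 8 N of reaction. Both pins are well up. Release and back off straight up.

```bash
python3 -m jog '[{"x":0,"y":0,"z":-0.5,"rx":0,"ry":0,"rz":0,"grip":1},{"x":0,"y":0,"z":0,"rx":0,"ry":0,"rz":0,"grip":0.8},{"x":0,"y":0,"z":0,"rx":0,"ry":0,"rz":0,"grip":0.6},{"x":0,"y":0,"z":0,"rx":0,"ry":0,"rz":0,"grip":0.4},{"x":0,"y":0,"z":0,"rx":0,"ry":0,"rz":0,"grip":0.2},{"x":0,"y":0,"z":0,"rx":0,"ry":0,"rz":0,"grip":0.2},{"x":0,"y":0,"z":0,"rx":0,"ry":0,"rz":0,"grip":0.2}]'
python3 -m jog '[{"x":0,"y":0,"z":-3,"rx":0,"ry":0,"rz":0,"grip":0.2},{"x":0,"y":0,"z":-8,"rx":0,"ry":0,"rz":0,"grip":0.2},{"x":0,"y":0,"z":-15,"rx":0,"ry":0,"rz":0,"grip":0.2},{"x":0,"y":0,"z":-20,"rx":0,"ry":0,"rz":0,"grip":0.2},{"x":0,"y":0,"z":-20,"rx":0,"ry":0,"rz":0,"grip":0.2},{"x":0,"y":0,"z":-20,"rx":0,"ry":0,"rz":0,"grip":0.2},{"x":0,"y":0,"z":-20,"rx":0,"ry":0,"rz":0,"grip":0.2},{"x":0,"y":0,"z":-15,"rx":0,"ry":0,"rz":0,"grip":0.2}]'
python3 -m jog '[{"x":0,"y":0,"z":-20,"rx":0,"ry":0,"rz":0,"grip":0.2},{"x":0,"y":0,"z":-15,"rx":0,"ry":0,"rz":0,"grip":0.2},{"x":0,"y":0,"z":0,"rx":0,"ry":0,"rz":0,"grip":0.2}]'
python3 - <<'E'
from h import *
for n,f,x,y,w,h,s in(('side','d11.png',340,245,133,100,6),('scene','s11.png',195,115,100,75,8),('wrist','w11.png',0,0,640,400,1)):
    i=snap(n,f)['frame'][y:y+h,x:x+w,::-1];cv2.imwrite('pics/z'+f,cv2.resize(i,None,fx=s,fy=s,interpolation=cv2.INTER_CUBIC))
E
```

```text
time: 12.48
eef_pos: [0.5495, -0.2291, 0.2472]
tcp_rot: [0.999, 0.034, 0.001, 0.001]
contact_force: [-0.2, 0.1, 0.4]
opening: 0.8
time: 13.15
eef_pos: [0.5494, -0.2289, 0.3713]
tcp_rot: [0.999, 0.034, 0.002, 0.002]
contact_force: [0.7, -0.1, 0.6]
opening: 0.801
time: 13.4
eef_pos: [0.5498, -0.2291, 0.4087]
tcp_rot: [0.999, 0.034, 0.004, 0.003]
contact_force: [1.0, -0.3, 0.5]
opening: 0.803
```

View pics/zd11.png

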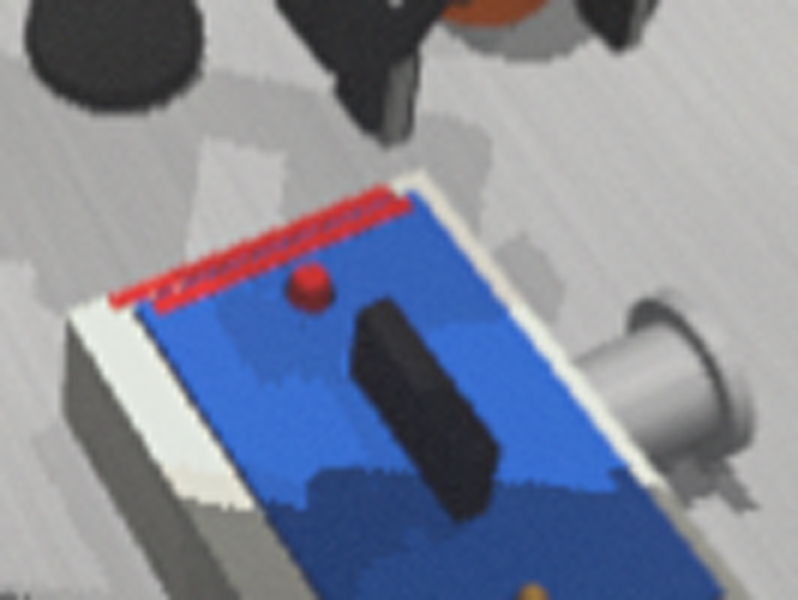

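View pics/zs11.png

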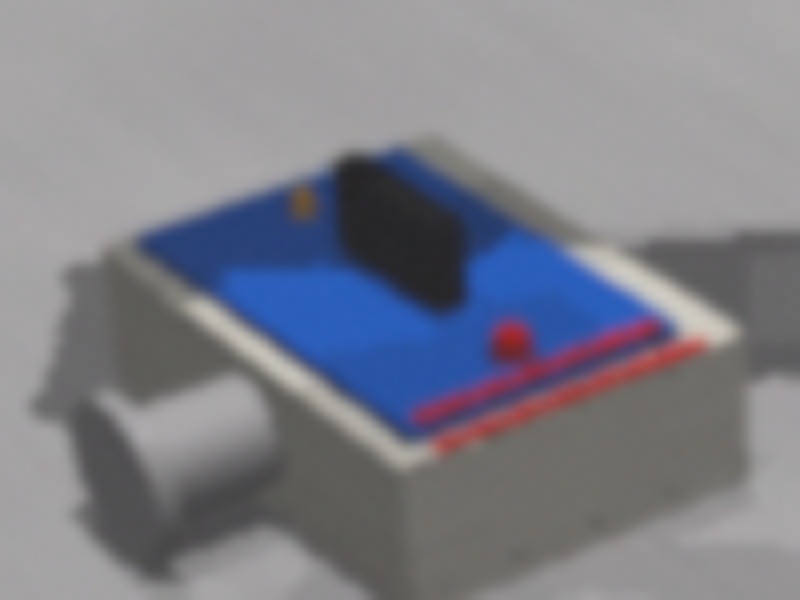

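View pics/zw11.png

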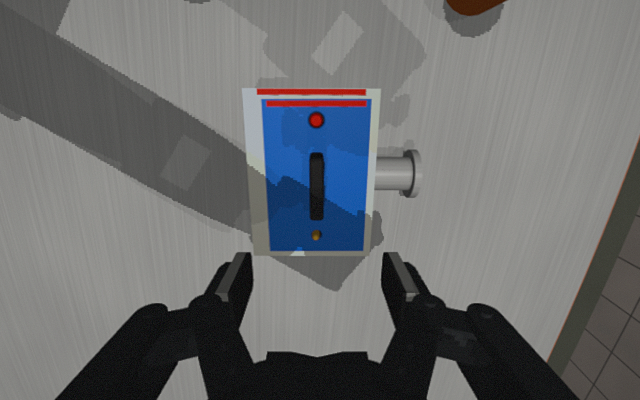

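View pics/s11.png

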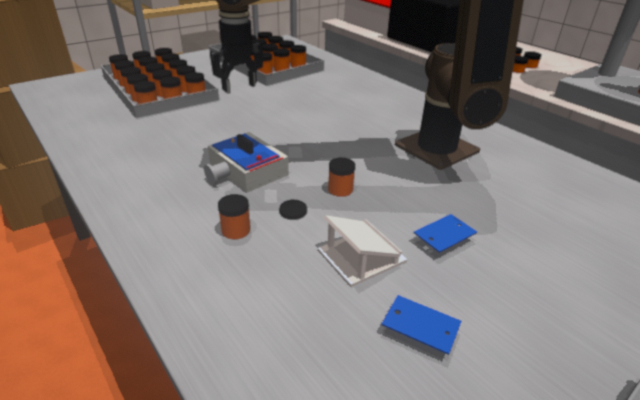

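The cover lies on the housing with both pins through it: red at wrist (316,120), brass at (316,235). The strips sit at the same end, and the jars and lid look unmoved. One numeric check of flatness and of the bystanders before I hand in.

```bash
python3 - <<'E'
from h import *
np.set_printoptions(precision=4,suppress=True)
S=ld('s11.png');D=ld('d11.png')
px=lambda x0,y0,s:(lambda X,Y:((X+.5)/s-.5+x0,(Y+.5)/s-.5+y0))
s=px(195,115,8);d=px(340,245,6)
for n,a,b in(('++',s(405,430),d(417,192)),('-+',s(677,325),d(135,312)),('+-',s(137,240),d(722,594)),('redpin',s(513,327),d(311,272))): print(n,*tri([(S,*a),(D,*b)]))
a=ld('scene0.png')['frame'].astype(int);b=S['frame'].astype(int)
for n,(x,y,w,h) in {'near':(326,157,32,40),'far':(216,195,36,44),'lid':(276,199,34,22)}.items():
    m=lambda i:((i[y:y+h,x:x+w].sum(2)<110)|((i[y:y+h,x:x+w,0]-i[y:y+h,x:x+w,2])>70))
    print(n,[ [round(c.mean(),2) for c in np.nonzero(m(i))] for i in(a,b)])
E
```

```text
++ [ 0.6001 -0.1419  0.0653] [array([0.9, 0. ]), array([1.1, 0.1])]
-+ [ 0.4897 -0.15    0.0641] [array([ 0.9, -0.1]), array([1.2, 0.2])]
+- [ 0.6116 -0.3092  0.0635] [array([0.8, 0.1]), array([1.2, 0. ])]
redpin [ 0.546  -0.1641  0.0752] [array([ 0.6, -0. ]), array([0.9, 0.1])]
near [[np.float64(27.87), np.float64(16.04)], [np.float64(27.84), np.float64(15.59)]]
far [[np.float64(31.06), np.float64(19.49)], [np.float64(31.1), np.float64(19.49)]]
lid [[np.float64(nan), np.float64(nan)], [np.float64(nan), np.float64(nan)]]<stdin>:10: RuntimeWarning: Mean of empty slice.
  ret = ret.dtype.type(ret / rcount)
```

Three corners of the cover's top come out at 64–65 mm. The seated value is 66, and these views read about 1 mm low on the rim before, so it is flat and home. Handing in.

```bash
python3 -c "
from plant import *
print(sign_off())"
```

```text
the job is handed in; nothing more can be done
None
```

The blue cover is back on the pump housing, red end to red end, with both pins up through its holes. I let go of it, raised the gripper clear and handed the job in at about 13.5 s.

- **Fit:** I gripped the cover by its bar, levelled it and lined the red hole up with the red pin using the wrist camera. The pins turned out to be about 4 mm to the +x side of the housing's centre. Nothing touched until the cover met the rim, where the push was about 8 N.
- **Flatness:** after release, three corners of the cover's top measured 64–65 mm high; fully seated should read 66 mm. The same two cameras had read the bare rim about 1 mm low, so I take it as flat and home. I could not measure the fourth corner because the picture crop cut it off.
- **Bystanders:** both jars measured within half a pixel of where they started. My colour check of the loose lid found no pixels and gave no result, so I only judged the lid unmoved by eye, comparing the before and after pictures.

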